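# Load and latch the instrument steriliser

### The job

Slide the instrument tray all the way into the little steriliser, then swing its door shut and press it until the spring latch snaps in. Be gentle: no slamming and no forcing, stop pressing once it has caught, and leave the things on the bench where they are.

Things in the scene. Friction and masses are not known exactly. Their poses are not given: they have to be found in the camera images.
- steriliser: Box-shaped benchtop steriliser with bare metal case, 240 deep x 300 wide x 185 high (mm), fixed to the bench. Origin at the centre of its underside, on the bench. Its x axis points from the open front to the back (front frame: plane x = -120 mm), y to the hinge side, z up. Nothing on it stands higher than 185 mm above the bench.
- door (a joint): Door angle in rad: about 0 to 0.065 when latched (it differs from unit to unit), grows as the door swings outward away from the front; starts between 1.05 and 1.3. Pressing on it with more than 25 N would strain the hinge. Hinge friction (0.12 N m) keeps it where it is left.
- door_hinge (a point): Point on the door's upright hinge line (steriliser x = -120, y = +115 mm), 105 mm above the bench. The white door is a hollow panel, 220 mm from hinge line to free edge, 30 to 178 mm above the bench, 45 mm thick over its rim: its flat outer face is parallel to, and 45 mm outside, the plane through the hinge line that meets the front frame when shut.
- door_push (a point): Centre of the flat grey push plate (50 x 60 mm) on the outer face of the door, 175 mm from the hinge along the door, 145 mm above the bench; moves with the door. Its x axis points square into the door (the way to press), y from the free edge to the hinge.
- bolt_tip (a point): Tip of the spring bolt at the door's free edge: a brass wedge 18 mm high, standing 9 mm out of the edge, 158 mm above the bench, bevelled on the side that meets the frame. It catches behind the lip of the steel keeper on the front frame. Keeper and rubber seal are set by hand: their depth differs by up to 14 mm from unit to unit and is not given.
- bolt (a joint): How far the spring bolt is pushed into the door, m: 0 = fully out; up to about 7 mm while its bevel rides over the keeper, then it springs back to 0 behind the lip. Pressing squarely on the push plate: riding takes 9 to 15 N, then squeezing the stiff seal (about 12 N per mm) for the last mm; 20 N applied slowly always catches.
- tray (a joint): How far the tray stands out of its home position, in m: 0 = fully home against a hard stop; starts at 0.03 to 0.05. It slides along the steriliser's x axis with about 2.5 N of friction. If it is left out, the door cannot close on it or closes with the tray not home.
- tray_front (a point): Centre of the front of the upper part of the tray's upright steel handle plate (60 wide, 6 thick, from 60 to 155 mm above the bench, open to the front and above), 140 mm above the bench; 15 mm below the plate's top edge. The front of the plate faces the steriliser's -x; with the tray home it stands 26 mm out of the front frame, at y = -20 mm.
- basin: White open plastic basin, 150 x 210 x 80 mm, loose bystander. Origin at the centre of its underside.
- spray: Clear bottle, 60 mm in diameter, 150 mm high, loose bystander. Origin at the centre of its underside.
- beaker: Steel cup, 70 mm in diameter, 90 mm high, loose bystander. Origin at the centre of its underside.

How it is judged:
On the way, in this order (a step that is already met when the one before it is completed fails the run):
1. the tray is home while the door is still open (value of joint tray below 0.006 m and value of joint door above 0.3 rad), for 0.2 s.
2. the door is shut and the bolt has sprung out behind the keeper (value of joint door below 0.068 rad and value of joint bolt below 0.002 m), for 0.2 s.
At the end, for the whole second after the job is handed in: The tray is within 6 mm of its home stop, the door angle is under 0.068 rad with the bolt sprung out again to within 2 mm (caught behind the keeper), and the door is at rest (all of step 2 and value of joint tray below 0.006 m and velocity of joint door between -0.05 and 0.05 rad/s); the robot touches nothing.
It fails at once if the robot presses on any part of the steriliser with more than 30 N (contact force between any of the fingers, the arm and steriliser above 30 N).
It fails at once if the door is slammed (turns shut faster than 2 rad/s) (velocity of joint door below -2 rad/s).
It fails at once if a bystander is moved by more than 30 mm (distance of any of basin, spray, beaker from where it was at the start of the episode above 0.03 m).
It also fails if it takes over 50 s, if anything falls off the work surface, if the arm or the gripper's body presses on something with over 40 N, if the wrist force passes 120 N, or if a joint passes its speed limit or range.

### The arm

A 7-joint arm with a two-finger parallel gripper is mounted at the origin on the work surface. World frame = base frame: x ahead of the robot, y to its left, z up, the work surface at z = 0. Lengths are in m, angles in rad, forces in N, time in s.
With the tool pointing down it reaches from about 0.4 to 0.85 m from the base axis. Payload 4.5 kg.
Tool frame: the origin (TCP) lies midway between the tips of the shut fingers; the grasp point (between the pads) lies env.hold_point_z behind it (env.hold_point_z is the distance from the TCP to the grasp point, in m); z points along the fingers, y is the line along which they close (so a half turn about z gives the same grasp; the last joint's range is limited). The gripper opens to 88 mm and grips with 3 to 60 N. Pads are 18 mm wide; open, the fingers measure 123 mm over their backs; the gripper's body (75 mm by 187 mm) begins 45 mm behind the grasp point.
Start: joints at [-1.085, 0.689, -0.195, 1.565, 0.157, 0.902, -0.215], TCP at [0.273, 0.562, 0.212] pointing down, gripper open.
Joint ranges: [-3.01, 3.01], [-0.46, 2.08], [-1.47, 1.51], [0.13, 2.56], [-1, 4.14], [0.04, 2.09], [-2.66, 2.66]. Speed limits (rad/s): [2.57, 2.57, 3.14, 3.14, 3.14, 3.14, 3.14].

### API

Orientations are given as a unit quaternion [w, x, y, z].
In Python, from workcell import env gives the robot as it stands. The module is installed in compiled form; this text tells all that it offers.
- The arm moves only by the tool drive_tool, never from a script. Its argument "targets" is a list of rows, each a list of 4 numbers: the shift along the tool's x, y, z in cm, then the turn about the tool's z in rad. A call has 1 to 12 rows; each row is the pose to reach, as a shift and turn from the pose commanded when the call began, along the tool's axes at that moment; what a row does not reach only later rows make up. A row lasts 1/8 s, in which the tool goes at most 62.5 mm and 10.7 degrees, less where a joint would pass 70% of its speed; a pose out of reach is approached as far as the arm can. A call with a gripper value outside its range is refused whole. "fingers" is the closure, from 0 (fully open) to 1 (shut), set as the call begins (left out, the last holds). The fingers move at their own pace and stop on an object; "squeeze" is the grip in N (left out, the last holds). Time passes only in rows, so rows that repeat a pose let the fingers close. It gives the time, the measured TCP pose, the force, the opening and the grip force at its end, in the units of the state.
- env.get_state(): the state, without advancing time (a new reading comes with each control period).
- env.snapshot(name): name is "scene" or "side" or "wrist"; returns a dict with "img" (480x640x3 uint8, red, green, blue), "z_map" (480x640 float32, m along the optical axis (not along the pixel's ray), 0 where there is no reading), "fx", "fy", "cx", "cy" (pixels), "world_from_camera" (4x4, takes a point from camera to world coordinates); the wrist camera has in their place "hand_eye" (4x4, takes a point from camera to tool coordinates, whose origin is the TCP and whose axes are the flange's). Camera axes: x right, y down, z forward; pixel columns grow to the right and rows downward; lengths in m; the calibration is good to about 2 mm. The wrist camera is an equidistant fisheye: a pixel r from the principal point sees the ray r / f radians off the axis. A picture is of the moment at which its call begins: read the wrist's pose just before it.
- env.hand_in(): hands the job in; it is judged then, once.
Trained networks look in a picture, given as the dict that the camera call returned (one of the last four; its "shot" number tells which), for a name from the list of things; names that differ only in an ending like _2 or _b are one class to them, and where a whole thing is asked for, a point or a joint stands for the part that bears it (a point fixed in the world has none). Each returns a list of dicts, best first, with "confidence" (0 to 1); they miss things now and then, are a little off and sometimes report something else, mostly with a low value. They report only what shows in the picture. A call takes as long as a camera call.
- env.recognise(picture, name): "xyz" ([x, y, z] in m, in world coordinates, good to about 4 mm: the middle of the surface that is visible of it).
The state is a dict: "t": time; "joint_pos": joint angles; "dq": joint speeds; "tau": joint torques, N m; "tool_pos": TCP position; "orientation": TCP orientation; "force": force on the tool from outside, world axes, zero at the start; "wrist_torque": the same for the moment, N m; "finger_gap": finger opening in m; "gripper_force": force on a finger pad.
Only numpy, scipy, OpenCV 4.12 (cv2) and the standard library are available. Lean on these libraries where they do the work, as an engineer would, in place of code of your own. Each camera call takes 0.05 s, during which the arm holds its last target. There are 200 camera calls.

## Working session

There is one attempt and no reset: what is moved stays moved. The work goes in short steps, Python scripts to look and compute and a tool call to move; the robot and the scene stay as the last step left them, time stands still between calls to the robot, and variables do not carry over. Pictures are saved under pics/ and viewed, at most 10 in all, crops included, and the job is handed in when it is done.

Besides the shell and the picture viewer there is one more tool, called as a command line: name --pt "numbers of a row" for each row, then --argument value for the rest. drive_tool: Moves the arm, as the interface text tells. Its arguments: {"type":"object","properties":{"targets":{"type":"array","items":{"type":"array","items":{"type":"number"}}},"fingers":{"type":"number"},"squeeze":{"type":"number"}},"required":["targets"]}

```bash
mkdir -p pics
python3 - <<'E'
from workcell import env
import cv2, numpy as np
s=env.get_state(); print(s['t'],s['tool_pos'],s['orientation'],s['force'],env.hold_point_z)
ims=[]
for c in("scene","side"):
    p=env.snapshot(c); ims.append(p['img'])
    for n in("steriliser","door","door_hinge","door_push","bolt_tip","tray_front","tray","basin","spray","beaker"):
        r=env.recognise(p,n); print(c,n,[(np.round(d['xyz'],3).tolist(),round(d['confidence'],2)) for d in r[:2]])
    cv2.imwrite(f"pics/{c}.png",p['img'][:,:,::-1]); np.savez(f"{c}.npz",**{k:v for k,v in p.items()})
print(env.get_state()['t'])
E
```

```text
0.0 [0.27259277 0.56166812 0.21071498] [-1.38858200e-04  2.23916727e-01  9.74607858e-01 -8.96365133e-04] [ 0.73143236 -0.49081745 -0.07070023] 0.0187
scene steriliser [([0.617, 0.209, 0.172], 0.75)]
scene door []
scene door_hinge [([0.5, 0.019, 0.106], 0.84)]
scene door_push [([0.5, 0.02, 0.101], 0.68)]
scene bolt_tip [([0.565, -0.074, 0.163], 0.52)]
scene tray_front [([0.588, 0.102, 0.065], 0.85)]
scene tray [([0.588, 0.107, 0.065], 0.66)]
scene basin [([0.445, -0.37, 0.04], 0.76)]
scene spray [([0.655, -0.347, 0.082], 0.68)]
scene beaker [([0.677, -0.225, 0.061], 0.83)]
side steriliser [([0.504, 0.16, 0.17], 0.7)]
side door []
side door_hinge [([0.491, 0.005, 0.131], 0.66)]
side door_push [([0.491, 0.004, 0.129], 0.81)]
side bolt_tip [([0.56, -0.079, 0.167], 0.46)]
side tray_front [([0.609, 0.173, 0.069], 0.56)]
side tray [([0.613, 0.177, 0.07], 0.91)]
side basin [([0.499, -0.373, 0.014], 0.67)]
side spray [([0.616, -0.37, 0.091], 0.7)]
side beaker [([0.655, -0.224, 0.057], 0.6)]
1.1
```

View pics/scene.png

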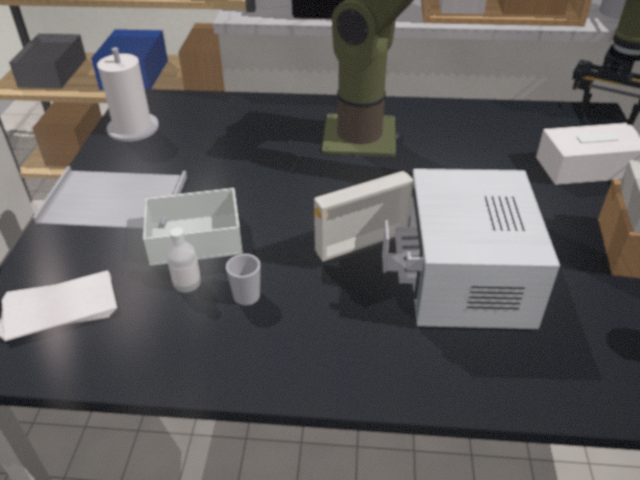

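View pics/side.png

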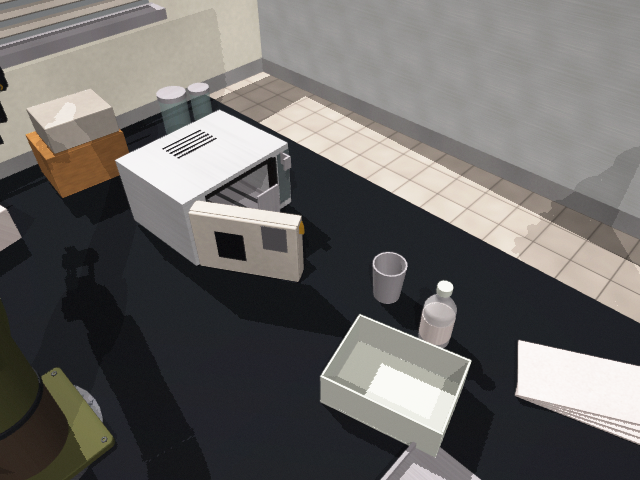

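The robot's base is at the top of the scene view. The steriliser's open front faces world −y, towards the basin. Its hinge is on the robot side (scene ~412,180), the door free edge is at ~(318,215), and the tray handle is at ~(405,250). In the side view the grey push plate is at (275,238). Next I'll fit the poses from depth.

```bash
cat > h.py <<'E'
import numpy as np, cv2
def cloud(p):
    z=p['z_map']; v,u=np.indices(z.shape)
    P=np.stack([(u-p['cx'])/p['fx']*z,(v-p['cy'])/p['fy']*z,z,np.ones_like(z)],-1)@np.array(p['world_from_camera']).T
    P=P[...,:3]; P[z==0]=np.nan; return P
E
python3 - <<'E'
from h import *
A=[]
for c in("scene","side"):
    p=np.load(c+".npz",allow_pickle=True); P=cloud(p); A.append(P)
    Q=P.reshape(-1,3); Q=Q[np.isfinite(Q[:,0])]
    m=(Q[:,0]>.35)&(Q[:,0]<1)&(Q[:,1]>-.2)&(Q[:,1]<.6)
    Q=Q[m]
    top=Q[(Q[:,2]>.178)&(Q[:,2]<.195)&(Q[:,1]>.03)].astype(np.float32)
    print(c,len(top),top[:,2].mean(),cv2.minAreaRect(top[:,:2]*1000), cv2.boxPoints(cv2.minAreaRect(top[:,:2]*1000)).round().tolist())
    d=Q[(Q[:,2]>.16)&(Q[:,2]<.184)&(Q[:,1]<.06)].astype(np.float32)
    print('door',len(d),cv2.boxPoints(cv2.minAreaRect(d[:,:2]*1000)).round().tolist(),np.percentile(d,[1,50,99],axis=0).round(3).tolist())
    t=Q[(Q[:,2]>.13)&(Q[:,2]<.162)&(Q[:,0]>.56)&(Q[:,0]<.75)&(Q[:,1]<.15)]
    print('tray',len(t),np.percentile(t,[2,50,98],axis=0).round(3).tolist())
for c,P,px in(("scene",A[0],[(393,228),(390,240),(391,262),(405,232),(412,262),(318,215),(410,180),(425,260)]),("side",A[1],[(275,238),(265,230),(285,248),(200,240),(295,265),(268,200),(265,195),(230,247),(287,160)])):
    for u,v in px: print(c,u,v,P[v,u].round(3))
E
python3 - <<'E'
import cv2
a=cv2.imread('pics/scene.png')[160:340,300:570]; b=cv2.imread('pics/side.png')[100:290,110:320]
import numpy as np
a=cv2.resize(a,(800,300*800//450)); 
cv2.imwrite('pics/crop.png',np.hstack([cv2.resize(a,(400,300)),cv2.resize(b,(400,300))]))
E
```

```text
scene 12287 0.18478057 ((565.584228515625, 330.23260498046875), (321.8004455566406, 583.0995483398438), 7.033138751983643) [[370.0, 600.0], [442.0, 21.0], [761.0, 61.0], [690.0, 639.0]]
door 1085 [[453.0, 57.0], [544.0, -92.0], [584.0, -68.0], [494.0, 81.0]] [[0.466, -0.08, 0.163], [0.527, -0.014, 0.177], [0.573, 0.058, 0.182]]
tray 450 [[0.564, -0.077, 0.132], [0.694, 0.108, 0.151], [0.732, 0.148, 0.161]]
side 8965 0.18429732 ((562.4454345703125, 329.67230224609375), (320.3204650878906, 581.01171875), 6.992969036102295) [[368.0, 599.0], [439.0, 22.0], [757.0, 61.0], [686.0, 638.0]]
door 1754 [[449.0, 57.0], [541.0, -97.0], [580.0, -73.0], [489.0, 81.0]] [[0.455, -0.084, 0.161], [0.512, -0.014, 0.177], [0.568, 0.058, 0.18]]
tray 494 [[0.562, -0.075, 0.131], [0.631, 0.069, 0.147], [0.708, 0.144, 0.161]]
scene 393 228 [0.464 0.091 0.04 ]
scene 390 240 [ 0.461  0.087 -0.   ]
scene 391 262 [0.607 0.084 0.066]
scene 405 232 [0.507 0.115 0.066]
scene 412 262 [0.706 0.116 0.161]
scene 318 215 [ 0.568 -0.073  0.153]
scene 410 180 [0.464 0.118 0.177]
scene 425 260 [0.714 0.139 0.175]
side 275 238 [ 0.515 -0.054  0.149]
side 265 230 [ 0.507 -0.036  0.164]
side 285 248 [ 0.527 -0.067  0.123]
side 200 240 [0.435 0.089 0.107]
side 295 265 [ 0.537 -0.083  0.08 ]
side 268 200 [0.6   0.063 0.131]
side 265 195 [0.593 0.063 0.149]
side 230 247 [0.468 0.034 0.101]
side 287 160 [0.699 0.106 0.166]
```

View pics/crop.png

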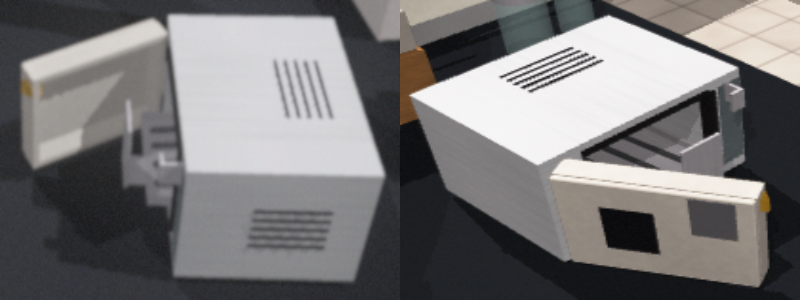

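The crop shows the tray handle plate in front of the opening, the keeper at the far upper front corner, and the door open by about 60–70°. The top-face fit picked up clutter, so I'll refine it.

Run:
```python
from h import *
Qs=[]
for c in("scene","side"):
    P=cloud(np.load(c+".npz",allow_pickle=True)); Q=P.reshape(-1,3); Q=Q[np.isfinite(Q[:,0])]; Qs.append(Q)
    top=Q[(Q[:,2]>.180)&(Q[:,2]<.19)&(Q[:,1]>.03)&(Q[:,1]<.6)&(Q[:,0]>.35)&(Q[:,0]<.85)]
    G=np.zeros((300,300),np.uint8); ij=((top[:,:2]-[.3,0])/.002).astype(int); G[ij[:,0],ij[:,1]]=1
    G=cv2.morphologyEx(cv2.dilate(G,np.ones((3,3))),cv2.MORPH_OPEN,np.ones((9,9)))
    n,L,st,_=cv2.connectedComponentsWithStats(G); k=1+st[1:,4].argmax()
    t=top[L[ij[:,0],ij[:,1]]==k].astype(np.float32); t=t[(abs(t[:,2]-.1847)<.004)]
    r=cv2.minAreaRect(t[:,:2]*1000); print(c,len(t),r,cv2.boxPoints(r).round(1).tolist())
    # door outer face line: z .05-.16, side normal
    d=Q[(Q[:,2]>.174)&(Q[:,2]<.181)&(Q[:,0]>.42)&(Q[:,0]<.6)&(Q[:,1]<.085)&(Q[:,1]>-.12)].astype(np.float32)
    print(' doortop',len(d),cv2.boxPoints(cv2.minAreaRect(d[:,:2]*1000)).round(1).tolist())
    f=Q[(Q[:,2]>.04)&(Q[:,2]<.165)&(Q[:,0]>.42)&(Q[:,0]<.56)&(Q[:,1]<.085)&(Q[:,1]>-.075)]
    l=cv2.fitLine(f[:,:2].astype(np.float32),cv2.DIST_HUBER,0,.001,.001).ravel(); print(' face',len(f),l.round(4),np.degrees(np.arctan2(l[1],l[0])))
    h=Q[(Q[:,2]>.1)&(Q[:,2]<.16)&(Q[:,0]>.57)&(Q[:,0]<.67)&(Q[:,1]<.105)&(Q[:,1]>.03)]
    print(' handle',len(h), np.percentile(h,[2,25,50,75,98],axis=0).round(3).tolist())
```

```text
scene 11563 ((575.7510375976562, 253.21275329589844), (306.7604064941406, 242.2056427001953), 2.342733383178711) [[417.5, 367.8999938964844], [427.3999938964844, 125.9000015258789], [734.0, 138.5], [724.0999755859375, 380.5]]
 doortop 1029 [[440.0, 82.80000305175781], [538.2999877929688, -86.80000305175781], [579.2000122070312, -63.099998474121094], [480.8999938964844, 106.5999984741211]]
 face 2395 [ 0.5138 -0.8579  0.4883  0.0218] -59.085697
 handle 165 [[0.578, 0.066, 0.102], [0.597, 0.068, 0.12], [0.621, 0.069, 0.142], [0.632, 0.072, 0.154], [0.636, 0.074, 0.156]]
side 8005 ((575.0439453125, 248.53086853027344), (302.519775390625, 244.52903747558594), 2.2581419944763184) [[419.1000061035156, 364.70001220703125], [428.70001220703125, 120.4000015258789], [731.0, 132.3000030517578], [721.4000244140625, 376.70001220703125]]
 doortop 1444 [[434.79998779296875, 83.0999984741211], [537.5, -89.30000305175781], [576.4000244140625, -66.0999984741211], [473.70001220703125, 106.30000305175781]]
 face 3832 [ 0.5108 -0.8597  0.4852  0.0037] -59.27968
 handle 422 [[0.574, 0.061, 0.103], [0.589, 0.063, 0.121], [0.604, 0.064, 0.133], [0.618, 0.065, 0.146], [0.632, 0.068, 0.156]]
```

drive_tool --pt "0 0 -6 0" --pt "-4 -2.5 -9 0.1" --pt "-9 -6 -9 0.2" --pt "-14 -9 -9 0.3" --pt "-19 -12 -9 0.4" --pt "-24 -15.5 -9 0.5" --pt "-29 -18.5 -9 0.6" --pt "-34 -22 -9 0.7" --pt "-39 -25 -9 0.8" --pt "-44 -28 -9 0.9" --pt "-49 -31.5 -9 1.0" --pt "-53.4 -34.3 -9 1.08" --fingers 1

```text
t: 2.6
tool_pos: [0.6044, 0.0181, 0.3017]
orientation: [0.0, 0.695, 0.719, 0.0]
force: [-0.1, 0.0, 0.1]
finger_gap: 0.0005
gripper_force: 0.0
```

```bash
cat >> h.py <<'E'
from scipy.spatial.transform import Rotation as R
def state(tag=''):
    from workcell import env
    s=env.get_state(); q=s['orientation']; M=R.from_quat([q[1],q[2],q[3],q[0]]).as_matrix()
    print(tag,'t',round(s['t'],2),'tcp',np.round(s['tool_pos'],4),'xang',round(np.degrees(np.arctan2(M[1,0],M[0,0])),2),'z',M[:,2].round(3),'F',np.round(s['force'],1),'gap',round(s['finger_gap'],3),'q',np.round(s['joint_pos'],2)); return s,M
E
python3 -c "
from h import *
state()"
```

```text
t 2.6 tcp [0.6044 0.0181 0.3017] xang 92.01 z [ 0. -0. -1.] F [-0.1  0.   0.1] gap 0.0 q [-0.17  0.57  0.12  1.52 -0.07  1.06 -0.01]
```

drive_tool --pt "0 0 5 0" --pt "0 0 10 0" --pt "0 0 14 0" --pt "0 0 16.6 0" --pt "0 0 16.6 0" --pt "1.5 0 16.6 0" --pt "3 0 16.6 0" --pt "3.6 0 16.6 0" --pt "4.2 0 16.6 0" --pt "4.6 0 16.6 0" --pt "5 0 16.6 0" --pt "5 0 16.6 0"

```text
t: 4.1
tool_pos: [0.6016, 0.0708, 0.1355]
orientation: [-0.0, 0.693, 0.721, 0.0]
force: [-0.4, -0.2, -0.1]
finger_gap: 0.0
gripper_force: 0.0
```

drive_tool --pt "0.3 0 0 0" --pt "0.6 0 0 0" --pt "0.9 0 0 0" --pt "1.2 0 0 0" --pt "1.5 0 0 0" --pt "1.8 0 0 0" --pt "2 0 0 0" --pt "2.2 0 0 0" --pt "2.2 0 0 0"

```text
t: 5.22
tool_pos: [0.6007, 0.0928, 0.1355]
orientation: [-0.0, 0.693, 0.721, 0.0]
force: [0.0, -0.0, -0.2]
finger_gap: 0.0002
gripper_force: 0.0
```

Run:
```python
from h import *
from workcell import env
state()
p=env.snapshot("side"); P=cloud(p); Q=P.reshape(-1,3)
h=Q[(Q[:,2]>.1)&(Q[:,2]<.157)&(Q[:,0]>.57)&(Q[:,0]<.64)&(Q[:,1]<.12)&(Q[:,1]>.03)]
print(len(h),np.percentile(h,[2,25,50,75,98],axis=0).round(3).tolist())
cv2.imwrite('pics/s2.png',cv2.resize(p['img'][60:300,110:430,::-1],(800,600)))
```

```text
t 5.22 tcp [0.6007 0.0928 0.1355] xang 92.25 z [ 0.  0. -1.] F [ 0.  -0.  -0.2] gap 0.0 q [-0.28  0.76  0.1   1.7  -0.11  0.68 -0.09]
427 [[0.573, 0.06, 0.103], [0.589, 0.063, 0.12], [0.603, 0.064, 0.134], [0.618, 0.065, 0.147], [0.631, 0.068, 0.155]]
```

View pics/s2.png

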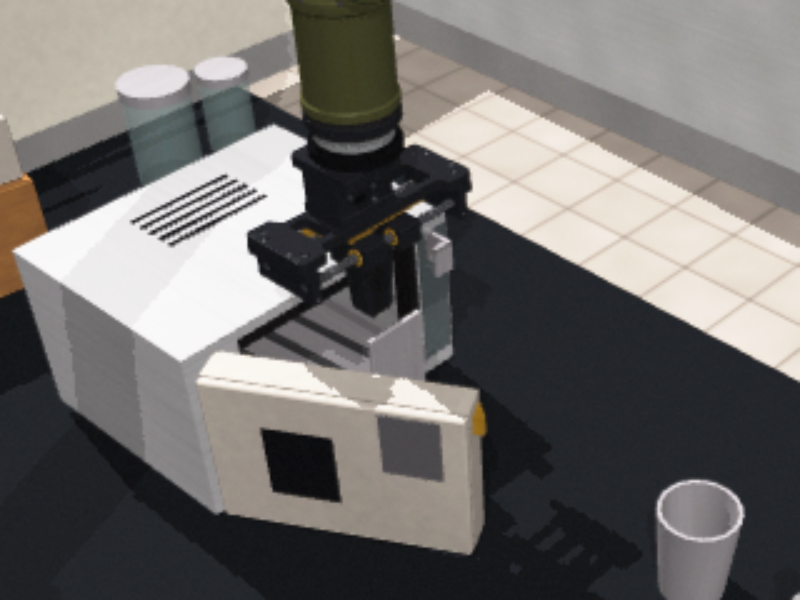

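The plate hasn't moved (still y≈0.064), and the fingers show behind and above it in the crop, near (375,310). I'll check the actual fingertip position in depth.

Run:
```python
from h import *
from workcell import env
for c in("side","scene"):
    p=env.snapshot(c); P=cloud(p); Q=P.reshape(-1,3)
    print(c,'cam',np.array(p['world_from_camera'])[:3,3].round(2))
    K=np.array(p['world_from_camera']); 
    for name,X in(("tcp",[.6007,.0928,.1355]),("platetop",[.603,.064,.155])):
        x=np.linalg.inv(K)@np.r_[X,1]; print(name,(p['fx']*x[0]/x[2]+p['cx']).round(1),(p['fy']*x[1]/x[2]+p['cy']).round(1),x[2].round(3))
    if c=="side":
        for v in range(160,206,3): print(v,[tuple(P[v,u].round(3)) for u in(254,258,262)])
    cv2.imwrite(f'pics/{c}3.png',cv2.resize(p['img'][120:240,190:350,::-1] if c=="side" else p['img'][140:300,330:490,::-1],(400,300)))
a=cv2.imread('pics/side3.png');b=cv2.imread('pics/scene3.png');cv2.imwrite('pics/c3.png',np.hstack([a,b]))
```

```text
side cam [ 0.05 -0.63  0.82]
tcp 259.0 192.4 1.124
platetop 268.0 190.3 1.097
160 [(np.float64(0.573), np.float64(0.061), np.float64(0.248)), (np.float64(0.578), np.float64(0.055), np.float64(0.248)), (np.float64(0.589), np.float64(0.056), np.float64(0.242))]
163 [(np.float64(0.57), np.float64(0.059), np.float64(0.244)), (np.float64(0.577), np.float64(0.056), np.float64(0.241)), (np.float64(0.586), np.float64(0.054), np.float64(0.238))]
166 [(np.float64(0.572), np.float64(0.062), np.float64(0.233)), (np.float64(0.578), np.float64(0.058), np.float64(0.232)), (np.float64(0.607), np.float64(0.081), np.float64(0.208))]
169 [(np.float64(0.584), np.float64(0.079), np.float64(0.212)), (np.float64(0.597), np.float64(0.083), np.float64(0.203)), (np.float64(0.608), np.float64(0.083), np.float64(0.198))]
172 [(np.float64(0.586), np.float64(0.083), np.float64(0.202)), (np.float64(0.595), np.float64(0.082), np.float64(0.198)), (np.float64(0.604), np.float64(0.08), np.float64(0.194))]
175 [(np.float64(0.584), np.float64(0.082), np.float64(0.195)), (np.float64(0.592), np.float64(0.079), np.float64(
[... 1256 characters left out ...]
 np.float64(0.155)), (np.float64(0.584), np.float64(0.063), np.float64(0.151))]
199 [(np.float64(0.626), np.float64(0.148), np.float64(0.073)), (np.float64(0.574), np.float64(0.064), np.float64(0.148)), (np.float64(0.585), np.float64(0.065), np.float64(0.141))]
202 [(np.float64(0.623), np.float64(0.145), np.float64(0.067)), (np.float64(0.575), np.float64(0.066), np.float64(0.138)), (np.float64(0.583), np.float64(0.063), np.float64(0.135))]
205 [(np.float64(0.617), np.float64(0.138), np.float64(0.066)), (np.float64(0.574), np.float64(0.066), np.float64(0.13)), (np.float64(0.583), np.float64(0.064), np.float64(0.126))]
scene cam [1.58 0.02 0.97]
tcp 397.7 235.3 1.277
platetop 384.1 228.1 1.265
```

View pics/c3.png

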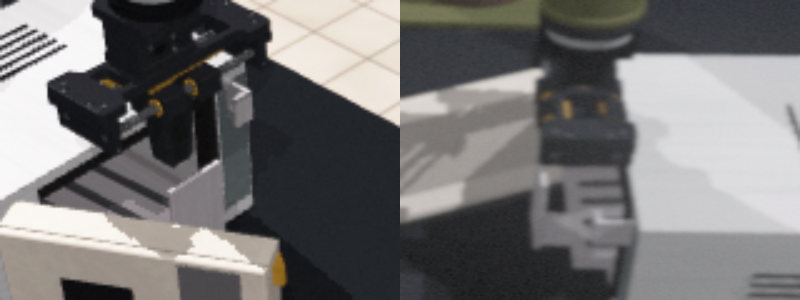

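The depth shows the real fingertips at z≈0.160, about 25 mm above the reported TCP, so they passed over the plate without touching it. I'll back out, go 3 cm lower and push again.

drive_tool --pt "0 0 -1 0" --pt "-3 0 -1 0" --pt "-6 0 -1 0" --pt "-7.5 0 -1 0" --pt "-7.5 0 1.5 0" --pt "-7.5 0 3 0" --pt "-7.5 0 3 0" --pt "-5.5 0 3 0" --pt "-4.5 0 3 0" --pt "-4 0 3 0" --pt "-3.5 0 3 0" --pt "-3 0 3 0"

```text
t: 6.88
tool_pos: [0.6021, 0.0611, 0.1059]
orientation: [0.001, 0.694, 0.72, -0.0]
force: [-0.5, -2.6, 2.0]
finger_gap: 0.0004
gripper_force: 1.4
```

drive_tool --pt "0.3 0 0 0" --pt "0.6 0 0 0" --pt "0.9 0 0 0" --pt "1.2 0 0 0" --pt "1.5 0 0 0"

```text
t: 7.5
tool_pos: [0.6014, 0.0778, 0.1056]
orientation: [0.0, 0.693, 0.721, 0.0]
force: [0.6, -2.1, 1.7]
finger_gap: 0.0005
gripper_force: 1.3
```

drive_tool --pt "0.3 0 0 0" --pt "0.6 0 0 0" --pt "0.9 0 0 0" --pt "1.2 0 0 0" --pt "1.4 0 0 0" --pt "1.4 0 0 0"

```text
t: 8.25
tool_pos: [0.6007, 0.0922, 0.1054]
orientation: [-0.0, 0.693, 0.721, 0.0]
force: [1.3, -1.0, 0.9]
finger_gap: 0.0003
gripper_force: 0.6
```

drive_tool --pt "0.15 0 0 0" --pt "0.3 0 0 0" --pt "0.4 0 0 0"

```text
t: 8.62
tool_pos: [0.6005, 0.0955, 0.1054]
orientation: [-0.0, 0.693, 0.721, -0.0]
force: [1.0, -2.3, 0.6]
finger_gap: 0.0003
gripper_force: 1.3
```

drive_tool --pt "0.15 0 0 0" --pt "0.25 0 0 0" --pt "0.35 0 0 0"

```text
t: 9.0
tool_pos: [0.6004, 0.0967, 0.1054]
orientation: [0.001, 0.694, 0.72, -0.001]
force: [0.8, -7.2, 0.8]
finger_gap: 0.0004
gripper_force: 3.8
```

drive_tool --pt "0.1 0 0 0" --pt "0.2 0 0 0"

```text
t: 9.25
tool_pos: [0.6005, 0.0966, 0.1055]
orientation: [0.002, 0.694, 0.72, -0.002]
force: [0.2, -11.1, 1.5]
finger_gap: 0.0004
gripper_force: 5.3
```

drive_tool --pt "-1 0 0 0" --pt "-4 0 0 0" --pt "-7 0 0 0" --pt "-7.5 0 -4 0.1" --pt "-8 0 -8 0.25" --pt "-9 0 -12 0.4" --pt "-11 -3 -12 0.55" --pt "-13 -6 -12 0.7" --pt "-15 -9 -12 0.85" --pt "-17 -12 -12 1.0" --pt "-17 -13.4 -12 1.07" --pt "-17 -13.4 -12 1.07"

```text
t: 10.75
tool_pos: [0.4724, -0.0729, 0.2255]
orientation: [-0.001, 0.964, 0.267, -0.0]
force: [0.7, 0.2, 0.8]
finger_gap: 0.0004
gripper_force: 0.0
```

Run:
```python
from h import *
from workcell import env
state()
p=env.snapshot("side"); P=cloud(p); Q=P.reshape(-1,3)
h=Q[(Q[:,2]>.1)&(Q[:,2]<.157)&(Q[:,0]>.57)&(Q[:,0]<.64)&(Q[:,1]<.13)&(Q[:,1]>.03)]
print(len(h),np.percentile(h,[2,25,50,75,98],axis=0).round(3).tolist())
cv2.imwrite('pics/s4.png',cv2.resize(p['img'][60:300,110:430,::-1],(640,480)))
```

```text
t 10.75 tcp [ 0.4724 -0.0729  0.2255] xang 31.0 z [-0.001  0.002 -1.   ] F [0.7 0.2 0.8] gap 0.0 q [-0.21  0.51  0.42  2.   -0.32  0.7  -0.62]
66 [[0.571, 0.101, 0.102], [0.572, 0.103, 0.113], [0.574, 0.104, 0.124], [0.577, 0.106, 0.135], [0.58, 0.109, 0.148]]
```

View pics/s4.png

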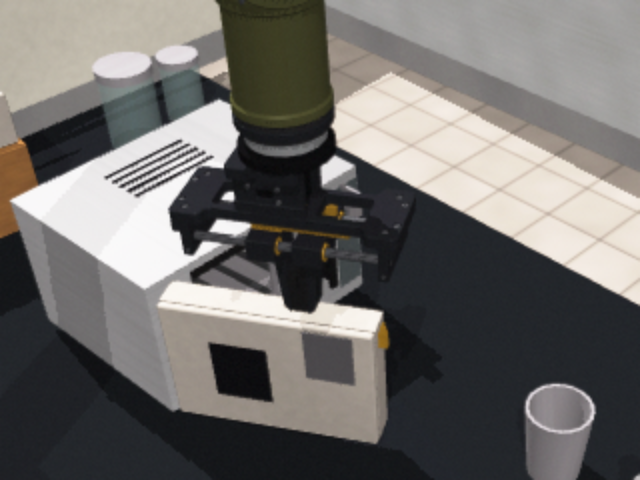

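drive_tool --pt "0 0 5 0" --pt "0 0 10 0" --pt "0 0 12 0" --pt "0 0 12 0" --pt "1.5 0 12 0" --pt "3 0 12 0" --pt "3.5 0 12 0" --pt "4 0 12 0" --pt "4.2 0 12 0" --pt "4.2 0 12 0"

```text
t: 12.05
tool_pos: [0.509, -0.0526, 0.1055]
orientation: [-0.0, 0.964, 0.267, -0.0]
force: [0.1, 0.2, 0.8]
finger_gap: 0.0004
gripper_force: 0.0
```

drive_tool --pt "0.9 0.25 0 -0.05" --pt "1.8 0.45 0 -0.1" --pt "2.7 0.6 0 -0.15" --pt "3.6 0.7 0 -0.2"

```text
t: 12.55
tool_pos: [0.5445, -0.04, 0.1055]
orientation: [0.0, 0.932, 0.363, 0.0]
force: [-0.7, -1.1, -0.6]
finger_gap: 0.0006
gripper_force: 0.6
```

```bash
python3 -c "
from h import *
state()"
```

```text
t 12.55 tcp [ 0.5445 -0.04    0.1055] xang 42.57 z [ 0. -0. -1.] F [-0.7 -1.1 -0.6] gap 0.001 q [-0.17  0.76  0.26  1.91 -0.38  0.51 -0.47]
```

drive_tool --pt "0.9 0.25 0 -0.05" --pt "1.8 0.45 0 -0.1" --pt "2.7 0.6 0 -0.15" --pt "3.6 0.7 0 -0.2" --pt "4.5 0.8 0 -0.25" --pt "5.4 0.8 0 -0.3" --pt "6.3 0.8 0 -0.35" --pt "7.2 0.7 0 -0.4" --pt "8.1 0.6 0 -0.45"

```text
t: 13.68
tool_pos: [0.6079, 0.0108, 0.1055]
orientation: [-0.0, 0.827, 0.562, 0.0]
force: [-0.0, -1.5, 1.0]
finger_gap: 0.0003
gripper_force: 0.4
```

drive_tool --pt "0.7 0.2 0 -0.04" --pt "1.4 0.35 0 -0.08" --pt "2.1 0.5 0 -0.12" --pt "2.9 0.6 0 -0.16" --pt "3.6 0.7 0 -0.2" --pt "3.6 0.7 0 -0.2"

```text
t: 14.42
tool_pos: [0.6274, 0.0425, 0.1054]
orientation: [-0.001, 0.767, 0.641, 0.0]
force: [0.3, -0.4, -0.7]
finger_gap: 0.0006
gripper_force: 0.0
```

```bash
python3 -c "
from h import *
state()"
```

```text
t 14.43 tcp [0.6274 0.0425 0.1054] xang 79.74 z [-0.     0.001 -1.   ] F [ 0.3 -0.4 -0.7] gap 0.001 q [-0.21  0.83  0.13  1.65 -0.16  0.67 -0.17]
```

drive_tool --pt "0.4 0.1 0 -0.025" --pt "0.9 0.2 0 -0.05" --pt "1.3 0.3 0 -0.075" --pt "1.7 0.4 0 -0.1" --pt "1.9 0.4 0 -0.12" --pt "1.9 0.4 0 -0.14"

```text
t: 15.18
tool_pos: [0.6348, 0.0594, 0.1056]
orientation: [-0.0, 0.721, 0.693, 0.0]
force: [-0.7, 0.6, 0.8]
finger_gap: 0.0001
gripper_force: 0.0
```

drive_tool --pt "0.15 0 0 -0.01" --pt "0.3 0 0 -0.02" --pt "0.3 0 0 -0.02"

```text
t: 15.55
tool_pos: [0.6349, 0.0622, 0.1055]
orientation: [-0.0, 0.714, 0.7, 0.0]
force: [-0.9, -0.5, 0.4]
finger_gap: 0.0001
gripper_force: 0.1
```

drive_tool --pt "0.1 0 0 -0.01" --pt "0.2 0 0 -0.02" --pt "0.3 0 0 -0.02" --pt "0.3 0 0 -0.02"

```text
t: 16.05
tool_pos: [0.635, 0.0641, 0.1055]
orientation: [0.0, 0.708, 0.706, -0.0]
force: [0.3, -2.8, 0.6]
finger_gap: 0.0005
gripper_force: 1.5
```

drive_tool --pt "0.1 0 0 -0.01" --pt "0.2 0 0 -0.01" --pt "0.2 0 0 -0.01"

```text
t: 16.42
tool_pos: [0.6352, 0.0642, 0.1056]
orientation: [0.001, 0.705, 0.71, -0.001]
force: [1.7, -6.5, -0.6]
finger_gap: 0.0007
gripper_force: 3.2
```

drive_tool --pt "0.1 0 0 -0.01" --pt "0.2 0 0 -0.01" --pt "0.2 0 0 -0.01"

```text
t: 16.8
tool_pos: [0.6357, 0.0652, 0.1056]
orientation: [0.002, 0.701, 0.713, -0.001]
force: [1.7, -7.4, -1.1]
finger_gap: 0.0006
gripper_force: 3.8
```

drive_tool --pt "0.1 0 0 0" --pt "0.2 0 0 0" --pt "0.2 0 0 0"

```text
t: 17.18
tool_pos: [0.6361, 0.0666, 0.1056]
orientation: [0.002, 0.701, 0.713, -0.001]
force: [3.6, -9.1, -1.0]
finger_gap: 0.0005
gripper_force: 4.3
```

drive_tool --pt "0.1 0 0 0" --pt "0.2 0 0 0" --pt "0.2 0 0 0"

```text
t: 17.55
tool_pos: [0.6365, 0.0679, 0.1056]
orientation: [0.003, 0.702, 0.712, -0.001]
force: [3.7, -10.2, -1.9]
finger_gap: 0.0003
gripper_force: 4.8
```

```bash
python3 -c "
from h import *
state()"
```

```text
t 17.55 tcp [0.6365 0.0679 0.1056] xang 90.88 z [ 0.003 -0.006 -1.   ] F [  3.7 -10.2  -1.9] gap 0.0 q [-0.23  0.84  0.09  1.62 -0.1   0.69 -0.08]
```

drive_tool --pt "0.1 0 0 0" --pt "0.2 0 0 0" --pt "0.2 0 0 0"

```text
t: 17.92
tool_pos: [0.6369, 0.0692, 0.1056]
orientation: [0.004, 0.702, 0.712, -0.001]
force: [5.0, -10.7, -3.0]
finger_gap: 0.0005
gripper_force: 5.3
```

drive_tool --pt "0.1 0 0 0" --pt "0.2 0 0 0" --pt "0.2 0 0 0"

```text
t: 18.3
tool_pos: [0.6372, 0.0703, 0.1057]
orientation: [0.004, 0.702, 0.712, -0.001]
force: [4.9, -12.2, -2.0]
finger_gap: 0.0007
gripper_force: 6.0
```

drive_tool --pt "0.1 0 0 0" --pt "0.1 0 0 0"

```text
t: 18.55
tool_pos: [0.6374, 0.0709, 0.1057]
orientation: [0.004, 0.702, 0.712, -0.001]
force: [7.3, -13.7, -4.0]
finger_gap: 0.0005
gripper_force: 6.2
```

drive_tool --pt "0 0.2 0 0" --pt "0.1 0.3 0 0" --pt "0.1 0.3 0 0"

```text
t: 18.92
tool_pos: [0.6386, 0.0767, 0.1056]
orientation: [0.001, 0.701, 0.713, -0.0]
force: [2.5, -5.9, -0.7]
finger_gap: 0.0003
gripper_force: 3.0
```

drive_tool --pt "0.1 0 0 0" --pt "0.15 0.05 0 0" --pt "0.15 0.05 0 0"

```text
t: 19.3
tool_pos: [0.6388, 0.0778, 0.1056]
orientation: [0.002, 0.701, 0.713, -0.001]
force: [1.6, -6.6, -0.3]
finger_gap: 0.0004
gripper_force: 3.3
```

drive_tool --pt "0.1 0 0 0" --pt "0.2 0.05 0 0" --pt "0.2 0.05 0 0"

```text
t: 19.68
tool_pos: [0.6388, 0.0779, 0.1056]
orientation: [0.002, 0.701, 0.713, -0.002]
force: [1.2, -9.0, 0.2]
finger_gap: 0.0002
gripper_force: 4.6
```

drive_tool --pt "0.1 0 0 0" --pt "0.2 0.05 0 0" --pt "0.2 0.05 0 0"

```text
t: 20.05
tool_pos: [0.6388, 0.078, 0.1056]
orientation: [0.002, 0.701, 0.713, -0.003]
force: [0.2, -12.0, 1.9]
finger_gap: 0.0008
gripper_force: 6.0
```

drive_tool --pt "0.1 0 0 0" --pt "0.2 0.05 0 0" --pt "0.2 0.05 0 0"

```text
t: 20.42
tool_pos: [0.6389, 0.0783, 0.1056]
orientation: [0.003, 0.702, 0.712, -0.004]
force: [-1.7, -14.8, 3.3]
finger_gap: 0.0004
gripper_force: 7.1
```

drive_tool --pt "0.1 0 0 0" --pt "0.15 0 0 0" --pt "0.15 0 0 0"

```text
t: 20.8
tool_pos: [0.6389, 0.0783, 0.1056]
orientation: [0.003, 0.702, 0.712, -0.005]
force: [-0.4, -17.2, 2.6]
finger_gap: 0.0002
gripper_force: 8.2
```

Run:
```python
from h import *
from workcell import env
state()
p=env.snapshot("scene"); 
cv2.imwrite('pics/s5.png',cv2.resize(p['img'][150:340,330:570,::-1],(760,600)))
print([(d['xyz'],d['confidence']) for d in env.recognise(p,"bolt_tip")])
```

```text
t 20.8 tcp [0.6389 0.0783 0.1056] xang 90.81 z [-0.002 -0.011 -1.   ] F [ -0.4 -17.2   2.6] gap 0.0 q [-0.25  0.85  0.1   1.6  -0.1   0.7  -0.1 ]
[]
```

View pics/s5.png

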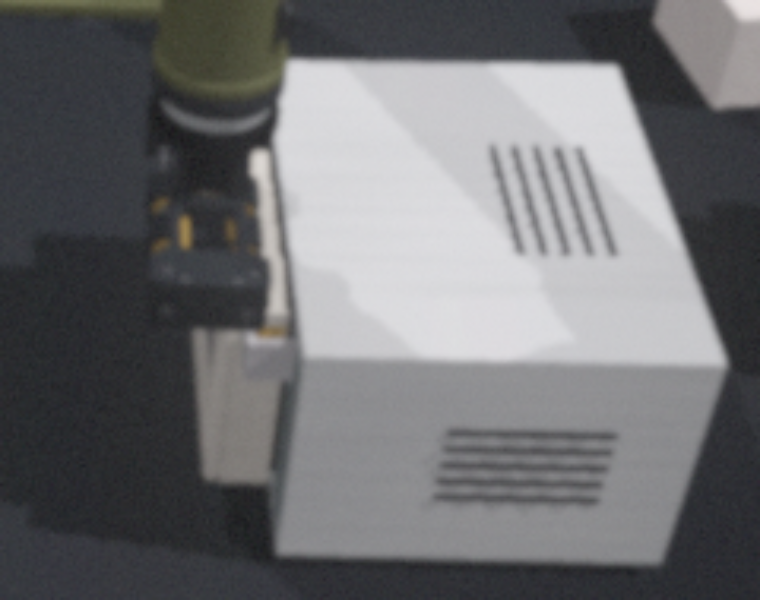

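In the crop the door lies flat on the frame, with the brass bolt (270,330) tucked in at the keeper (268,350). The force is 17 N. One last small nudge to about 19 N, then release.

drive_tool --pt "0.1 0 0 0" --pt "0.2 0 0 0" --pt "0.2 0 0 0" --pt "0.2 0 0 0"

```text
t: 21.4
tool_pos: [0.6389, 0.0784, 0.1056]
orientation: [0.004, 0.702, 0.712, -0.006]
force: [-0.8, -19.4, 2.3]
finger_gap: 0.0001
gripper_force: 9.6
```

Release slowly, then check whether the door stays put.

drive_tool --pt "-0.3 0 0 0" --pt "-0.6 0 0 0" --pt "-0.9 0 0 0" --pt "-1.2 0 0 0" --pt "-1.5 0 0 0" --pt "-3 0 0 0" --pt "-6 0 0 0" --pt "-8 0 0 0" --pt "-8 0 -5 0" --pt "-8 0 -10 0" --pt "-12 0 -14 0" --pt "-12 0 -14 0"

```text
t: 22.9
tool_pos: [0.644, -0.0356, 0.2496]
orientation: [0.004, 0.703, 0.711, 0.002]
force: [-0.3, 0.4, -0.5]
finger_gap: 0.0006
gripper_force: 0.0
```

Run:
```python
from h import *
from workcell import env
state()
for c in("side","scene"):
    p=env.snapshot(c); P=cloud(p); Q=P.reshape(-1,3)
    f=Q[(Q[:,2]>.04)&(Q[:,2]<.17)&(Q[:,0]>.48)&(Q[:,0]<.68)&(Q[:,1]<.13)&(Q[:,1]>.05)]
    if c=="side":
        l=cv2.fitLine(f[:,:2].astype(np.float32),cv2.DIST_HUBER,0,.001,.001).ravel(); print(len(f),l,np.degrees(np.arctan(l[1]/l[0])))
        a=cv2.resize(p['img'][100:280,110:350,::-1],(400,300))
    else: a=np.hstack([a,cv2.resize(p['img'][180:270,360:480,::-1],(400,300))])
    for n in("bolt_tip","basin","spray","beaker"): print(c,n,[(d['xyz'],d['confidence']) for d in env.recognise(p,n)][:1])
cv2.imwrite('pics/s6.png',a)
```

```text
t 22.9 tcp [ 0.644  -0.0356  0.2496] xang 90.71 z [ 0.008 -0.003 -1.   ] F [-0.3  0.4 -0.5] gap 0.001 q [-0.07  0.67  0.1   1.47 -0.07  0.99  0.06]
3302 [0.99916536 0.04084865 0.5744317  0.08399449] 2.3411067
side bolt_tip []
side basin [([0.4971, -0.37, 0.0177], 0.6)]
side spray [([0.6177, -0.3676, 0.0887], 0.59)]
side beaker [([0.6547, -0.2262, 0.0587], 0.79)]
scene bolt_tip []
scene basin [([0.4418, -0.3735, 0.0387], 0.75)]
scene spray [([0.6586, -0.3503, 0.0802], 0.62)]
scene beaker [([0.6729, -0.2229, 0.0629], 0.77)]
```

View pics/s6.png

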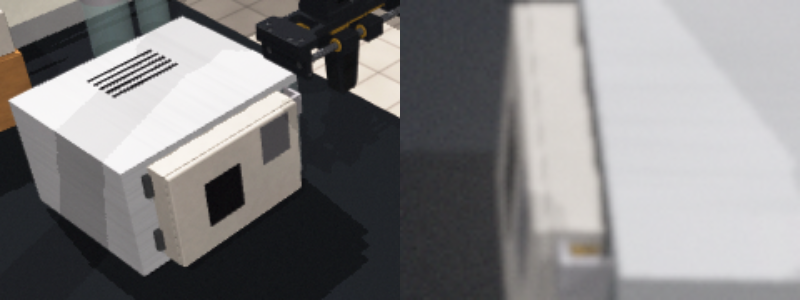

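The door lies parallel to the front (2.34° against 2.3°) and stayed shut after release. The brass bolt stands out at the keeper (583,248), and the bench items have not moved.

```bash
python3 -c "
from workcell import env
print(env.hand_in())"
```

```text
the job is handed in; nothing more can be done
None
```

I handed the job in: the tray is home, the door is shut and stayed shut after I let go, and the bench items are where they were; the hand-in gave no verdict, and I judged the latch caught from a sudden give at about 14 N, a slow press to 19 N and the bolt showing at the keeper.

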